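# Push a pressed tea log out of its bamboo tube

## Task

Lay the open bamboo tube of pressed tea in the two vees of the wooden push-out stand, close up to the stop. Then take the wooden push rod from its rest and drive the tea log with it right through the tube and past the stop, so that the whole log lies in the stand's trough; draw the rod out again and lay it back on its rest. The tube stays in the stand, and the tins and teaware on the counter stay where they are.

Things in the scene. Friction and masses are not known exactly. Their poses are not given: they have to be found in the camera images.
- stand: Fixed wooden push-out stand, 285 mm long (y=-130 to 155), 80 mm wide, base board 12 mm thick. Origin on the counter under the inner face of its stop, midway across; +y is the direction of the push, z up. Position and heading vary. All numbers of its points are mm in this frame
- stand_seat (a point): Where the middle of the tube's axis lies when the tube is in the vees and touches the stop (0, -60, 55). It lies on the push axis (x=0, z=55). The two 45-degree vee saddles, 16 mm wide along y, are at y=-100 and y=-20, their tops 70 mm apart at z=48; between them there is free space for fingers above the board
- stand_stop (a point): Point of the push axis at the inner face of the stop (0, 0, 55). The stop is two dark cheeks from y=0 to 10, up to z=75, out to x=+-40, with a notch 44 mm wide between them, open above, sill at z=33: the tube's end bears on the cheeks, the log passes through the notch
- stand_trough (a point): Middle of the trough floor (0, 80, 33). The trough runs on from the stop, y=10 to 142, 46 mm wide between rails that reach z=64, and ends in a lip that reaches z=53. A log lying in it has its axis at about z=52
- tube: Loose bamboo tube lying on the counter, pale tan with one node ring, open at both ends, 120 mm long, 54 mm across, bore 40 mm, about 0.16 kg, with the tea log inside. Origin in the middle of its axis (27 mm above what it lies on); y along the bore, either way round will do. It does not roll by itself. Grip it across the middle
- tea_log: Dark brown log of pressed tea, 90 mm long, 37 mm across, about 0.1 kg, near the middle of the tube's bore (10 to 20 mm inside each end). Origin at its centre, y along its axis. It sticks in the bore: pushing it takes about 8 to 14 N, more than holds the tube in the vees, so a tube short of the stop slides on until it bears on it
- rod: Loose wooden push rod 200 mm long, 0.18 kg, origin on its axis at mid length, y towards the tip. Pale shaft 28 mm across, y=-50 to 100 mm, 6 mm chamfer at the tip; dark brass-capped handle 34 mm across, y=-100 to -50 mm, to be gripped across from above. Starts level on its rest, handle towards the world's -y (within 0.3 rad). Balance point about 20 mm to the handle side of the origin
- rod_tip (a point): Middle of the rod's flat tip, y=100 mm in the rod's frame
- rest: Fixed dark wooden rod rest, 44 mm wide, 130 mm long, with two small 45-degree vees, tops at z=29 mm, at y=-35 and 65 mm in its frame (origin on the counter, z up). The rod lies in them with its axis 32 mm above the counter, its origin over the rest's origin, its y along the rest's y, its handle overhanging at the -y end
- tin_tall: Bystander: black round tea tin with grey lid, 72 mm across, 115 mm tall; origin under its centre
- tin_small: Bystander: black round tea tin with grey lid, 60 mm across, 80 mm tall; origin under its centre
- gift_tin: Bystander: upright grey and tan square-sided tin, 55 x 85 x 100 mm; origin under its centre
- teacup: Bystander: pale green cup, 66 mm across, 45 mm tall; origin under its centre
- lidded_cup: Bystander: white lidded cup on its saucer, one piece, 104 mm across, 88 mm tall; origin under its centre
- tea_pitcher: Bystander: glass pitcher, 72 mm across with a side handle, 85 mm tall; origin under its centre
- sealed_tube: Bystander: closed bamboo tube with a paper band, standing upright, 52 mm across, 145 mm tall; origin under its centre
Mind the look-alikes: they are no part of the job. What is meant by the rest is not green, and is the larger of those in its own colour. Several things have the shape of the rod; the one meant has the colours described above.

How it is judged:
By the outcome, as a careful person would: the job done as asked, in the order asked, and still so for the second after the job is handed in, with the robot touching nothing.
It also fails if it takes over 67 s, if anything falls off the work surface, if the arm or the gripper's body presses on something with over 40 N, if the wrist force passes 120 N, or if a joint passes its speed limit or range.

## Robot

A 7-joint arm with a two-finger parallel gripper is mounted at the origin on the work surface. World frame = base frame: x ahead of the robot, y to its left, z up, the work surface at z = 0. Lengths are in m, angles in rad, forces in N, time in s.
With the tool pointing down it reaches from about 0.4 to 0.875 m from the base axis. Payload 19.3 kg.
Tool frame: the origin (TCP) lies midway between the tips of the shut fingers; the grasp point (between the pads) lies 19 mm behind it; z points along the fingers, y is the direction in which the jaws open and shut (so a half turn about z gives the same grasp; the last joint's range is limited). The gripper opens to 85 mm and grips with 20 to 120 N. Pads are 22 mm wide; open, the fingers measure 114 mm over their backs; the gripper's body (76 mm by 85 mm) begins 54 mm behind the grasp point. The pads swing forward as they close: fully open they stand 13 mm farther back than shut.
Start: joints at [-1.249, 0.521, -0.036, 1.599, 0.021, 1.021, -0.113], TCP at [0.239, 0.578, 0.231] pointing down, gripper open.
Joint ranges: [-2.91, 2.91], [-0.3, 2.13], [-1.5, 1.42], [0.17, 2.43], [-1.26, 4.41], [0.16, 1.93], [-2.52, 2.52]. Speed limits (rad/s): [1.89, 1.89, 2.39, 2.39, 3.01, 3.01, 3.01].

## Interface

Orientations are given as a unit quaternion [x, y, z, w].
In Python, from station import r gives the robot as it stands. Calls block until the motion is done:
- r.move_pose(position, orientation): joint-space move of the TCP to a pose.
- r.move_straight(position, orientation=None, feed=0.15, threshold=None): straight line of the TCP; orientation=None keeps the orientation; feed is the mean speed in m/s. With threshold (N) it stops when the force on the tool has changed by that much, and returns True; else False.
- r.goto_joints(angles): joint-space move.
- r.command_gripper(opening, force=None): finger opening in m; force is the grip in N (None keeps the last); returns when the fingers have stopped.
- r.hold(seconds).
- r.solve_ik(position, orientation): joint angles nearest the present ones, or None.
- r.get_state(): the state.
- r.camera(name): name is "scene" or "side" or "wrist"; returns a dict with "img" (384x512x3 uint8, blue, green, red), "depth" (384x512 float32, m along the optical axis (not along the pixel's ray), 0 where there is no reading), "K" (3x3 intrinsics, pixels), "position" and "orientation" of the camera in the world. Camera axes: x right, y up, looking along -z (the intrinsics and any distortion apply to the point x, -y, -z); pixel columns grow to the right and rows downward; lengths in m; the calibration is good to about 2 mm. The wrist camera is an equidistant fisheye: a pixel r from the principal point sees the ray r / f radians off the axis. A picture is of the moment at which its call begins.
A pose or a line that the arm cannot do raises r.MotionError and nothing moves.
- r.close_job(): hands the job in, once; it reports no verdict.
The state is a dict: "clock": time; "joints": joint angles; "qd": joint speeds; "tau": joint torques, N m; "eef_pos": TCP position; "ee_rot": TCP orientation; "wrist_force": force on the tool from outside, world axes, zero at the start; "ft_torque": the same for the moment, N m; "finger_gap": finger opening in m.
Only numpy, scipy, OpenCV 4.12 (cv2) and the standard library are available. Lean on these libraries where they do the work, as an engineer would, in place of code of your own. Each camera call takes 0.05 s, during which the arm holds its last target.

## Working session

There is one attempt and no reset: what is moved stays moved. The work goes in short steps, each a Python script; the robot and the scene stay as the last script left them, time stands still between calls to the robot, and variables do not carry over. Pictures are saved under pics/ and viewed, and the job is handed in when it is done.

```bash
ls; mkdir -p pics; python3 - <<'E'
from station import r
import cv2,numpy as np,pickle
s=r.get_state();print(s)
for n in ["scene","side","wrist"]:
    c=r.camera(n);pickle.dump(c,open(f"pics/{n}0.pkl","wb"));cv2.imwrite(f"pics/{n}0.png",c["img"]);print(n,c["K"].tolist(),c["position"],c["orientation"],[k for k in c if k not in("img","depth")])
E
```

```text
pics
{'clock': 0.0, 'joints': array([-1.24919802,  0.52203192, -0.03631962,  1.59997709,  0.02120448,
        1.02107899, -0.11280066]), 'qd': array([3.06534555e-04, 5.12509136e-04, 5.68888725e-04, 3.29431634e-05,
       2.26948262e-03, 1.71017038e-04, 5.48442110e-04]), 'tau': array([ 1.21269454e-04, -9.27066922e+01,  1.97986789e+00, -3.69946146e+01,
        1.77979062e-02,  7.83063238e-03,  7.63193430e-05]), 'eef_pos': array([0.23857323, 0.57733004, 0.23072572]), 'ee_rot': array([ 1.94656190e-01,  9.80871378e-01, -5.51205462e-04, -6.58425718e-05]), 'wrist_force': array([-1.03504061,  0.61343885, -0.7560656 ]), 'ft_torque': array([-0.08636225,  0.02472308, -0.0071007 ]), 'finger_gap': 0.0854952526790111}
scene [[420.3372703507105, 0.0, 258.4525048303014], [0.0, 420.3372703507105, 192.14583878469998], [0.0, 0.0, 1.0]] [1.03932623 0.78340335 1.14213719] [0.09613999 0.32573376 0.89640072 0.28481637] ['K', 'position', 'orientation']
side [[359.4226950120899, 0.0, 253.94913719664345], [0.0, 359.4226950120899, 194.8663410870188], [0.0, 0.0, 1.0]] [ 0.47291584 -0.80537933  0.55496459] [ 0.5019066  -0.01994444 -0.03121145  0.86412836] ['K', 'position', 'orientation']
wrist [[297.3186396354542, 0.0, 253.40564087189378], [0.0, 297.3186396354542, 189.02392498449746], [0.0, 0.0, 1.0]] [0.16734714 0.60709648 0.37259801] [-0.12544133 -0.08234546  0.54990424  0.82163802] ['K', 'position', 'orientation']
```

View pics/scene0.png

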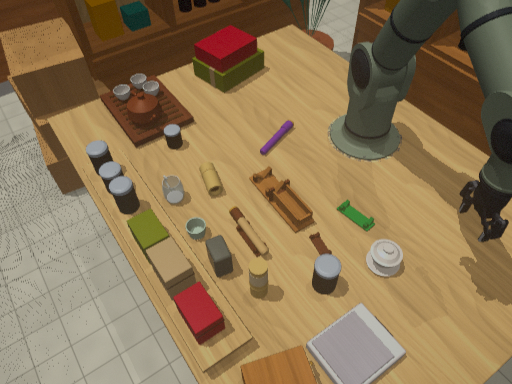

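View pics/side0.png

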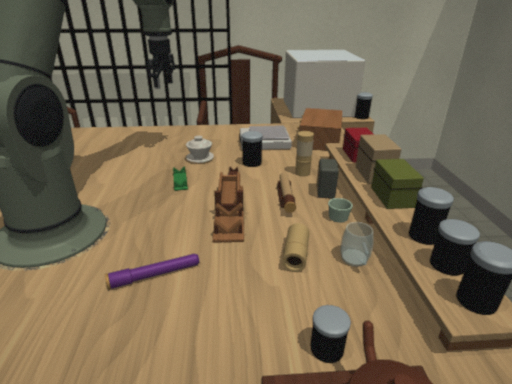

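View pics/wrist0.png

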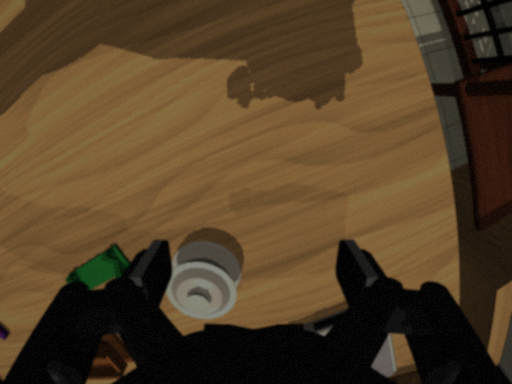

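The scene picture shows the tube (210,178), stand (282,197), rod on its rest (248,232). Look-alikes: purple rod (278,137), green rest (355,215), small brown rest (320,243), upright sealed tube (258,280). My choice is the pale-shafted rod on the large brown rest. I'll check that in a close crop.

```bash
cat > h.py <<'E'
import numpy as np,cv2,pickle
from scipy.spatial.transform import Rotation as R
def cloud(c):
    d=c["depth"];K=c["K"];v,u=np.mgrid[:d.shape[0],:d.shape[1]]
    x=(u-K[0,2])/K[0,0]*d;y=(v-K[1,2])/K[1,1]*d
    P=np.stack([x,-y,-d],-1)
    return R.from_quat(c["orientation"]).apply(P.reshape(-1,3)).reshape(P.shape)+c["position"], d>0
def proj(c,p):
    q=R.from_quat(c["orientation"]).inv().apply(np.atleast_2d(p)-c["position"])
    K=c["K"];return np.stack([K[0,0]*q[:,0]/-q[:,2]+K[0,2],K[1,1]*-q[:,1]/-q[:,2]+K[1,2]],-1)
def ray(c,u,v,z):
    K=c["K"];d=R.from_quat(c["orientation"]).apply([(u-K[0,2])/K[0,0],-(v-K[1,2])/K[1,1],-1.])
    o=np.array(c["position"]);return o+d*(z-o[2])/d[2]
E
python3 - <<'E'
from h import *
c=pickle.load(open("pics/scene0.pkl","rb"));im=c["img"]
cv2.imwrite("pics/crop1.png",cv2.resize(im[140:300,160:360],None,fx=4,fy=3.75,interpolation=cv2.INTER_CUBIC))
P,m=cloud(c)
for n,(u,v) in dict(tube=(210,178),stand=(282,197),rod=(248,232),purple=(278,137),green=(355,215),small=(320,243),counter=(230,150)).items(): print(n,P[v,u].round(3))
c=pickle.load(open("pics/side0.pkl","rb"))
cv2.imwrite("pics/crop2.png",cv2.resize(c["img"][120:280,160:400],None,fx=3.3,fy=3.3,interpolation=cv2.INTER_CUBIC))
E
```

```text
tube [ 0.632 -0.117  0.052]
stand [0.469 0.082 0.03 ]
rod [0.649 0.142 0.044]
purple [ 0.296 -0.172  0.021]
green [0.306 0.272 0.007]
small [0.471 0.287 0.003]
counter [ 0.475 -0.241 -0.002]
```

View pics/crop1.png

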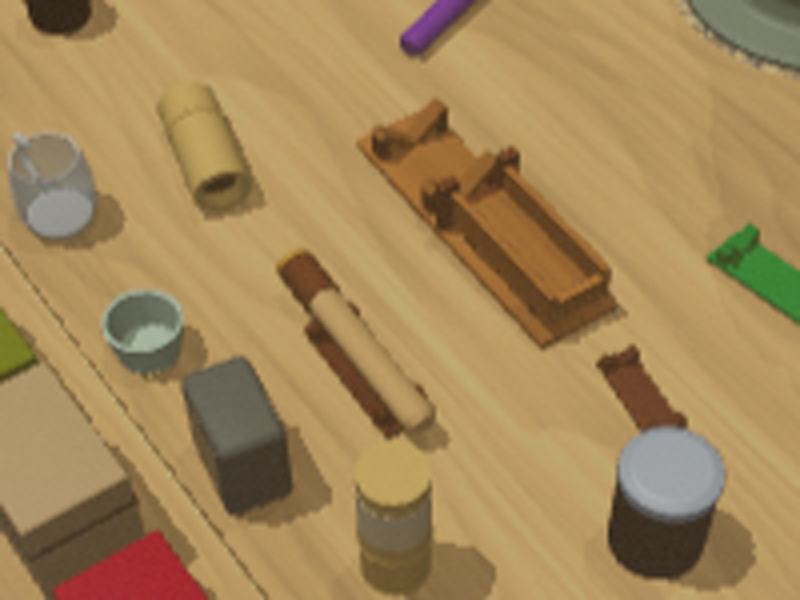

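View pics/crop2.png

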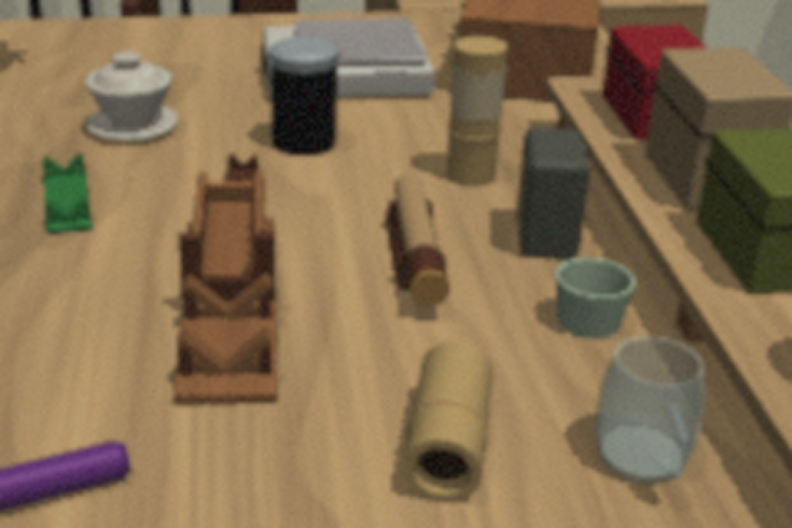

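The crops confirm it: the rod with a pale shaft and a dark brass-capped handle lies on the larger dark-brown rest (scene crop ~355,345). The tube at (205,150) is open-ended. Next I measure the poses.

```bash
cat > meas.py <<'E'
from h import *
from scipy.optimize import least_squares
def pts(cs,ctr,rad,zlo,zhi=0.2):
    out=[]
    for c in cs:
        P,m=cloud(c);k=m&(np.hypot(P[...,0]-ctr[0],P[...,1]-ctr[1])<rad)&(P[...,2]>zlo)&(P[...,2]<zhi);out.append(P[k])
    return out
def cyl(p,zc,rr,a0):
    # horizontal axis: heading a of +y dir
    c0=p[:,:2].mean(0)
    def f(q):
        d=np.array([np.cos(q[1]),np.sin(q[1])]);n=np.array([-d[1],d[0]])
        s=(p[:,:2]-c0)@n-q[0]
        return np.hypot(s,p[:,2]-zc-q[2])-rr
    s=least_squares(f,[0,a0,0],loss='soft_l1',f_scale=.002)
    d=np.array([np.cos(s.x[1]),np.sin(s.x[1])]);n=np.array([-d[1],d[0]])
    t=(p[:,:2]-c0)@d
    return c0+n*s.x[0],d,s.x[1],s.x[2],np.percentile(t,[0.5,2,98,99.5]),np.std(s.fun)
E
python3 - <<'E'
from meas import *
cs=[pickle.load(open(f"pics/{n}0.pkl","rb")) for n in("scene","side")]
for i,q in enumerate(pts(cs,(0.475,-0.241),.04,-.05)): print("counter",np.median(q,0).round(4),q[:,2].std().round(4))
def rep(name,ps,zc,rr):
    for p in ps+[np.vstack(ps)]:
        try:
            c,d,a,dz,t,e=cyl(p,zc,rr,np.pi/2)
            print(name,len(p),"c",c.round(4),"head",round(a,4),"dz",round(dz,4),"t",t.round(4),"mid",(c+d*(t[0]+t[3])/2).round(4),"len",(t[3]-t[0]).round(4),"e",e.round(4))
        except Exception as ex: print(ex)
rep("tube",pts(cs,(0.632,-0.117),.085,.012),.027,.027)
# rod shaft and handle by colour
import colorsys
for nm in("shaft","handle"):
    ps=[]
    for c in cs:
        P,m=cloud(c);hsv=cv2.cvtColor(c["img"],cv2.COLOR_BGR2HSV)
        k=m&(np.hypot(P[...,0]-.645,P[...,1]-.12)<.13)&(P[...,2]>.034)&(P[...,2]<.06)
        br=hsv[...,2]>130
        k&= br if nm=="shaft" else ~br
        ps.append(P[k])
    rep(nm,ps,.032,.014 if nm=="shaft" else .017)
for c,p in zip(cs,pts(cs,(0.47,0.06),.19,.006,.09)):
    u=proj(c,p);print("stand px",u.min(0),u.max(0),p.min(0),p.max(0),cv2.minAreaRect(p[:,:2].astype(np.float32)))
E
```

```text
counter [ 0.4741 -0.2401 -0.0005] 0.0027
counter [ 0.4748 -0.2427  0.0012] 0.0009
tube 457 c [ 0.6254 -0.1247] head 1.3037 dz -0.0008 t [-0.0706 -0.0674  0.0509  0.0525] mid [ 0.623  -0.1334] len 0.1231 e 0.0043
tube 950 c [ 0.6184 -0.1515] head 1.3094 dz 0.0015 t [-0.0442 -0.0437  0.0733  0.0762] mid [ 0.6226 -0.136 ] len 0.1204 e 0.0054
tube 1407 c [ 0.6207 -0.1428] head 1.3085 dz 0.0009 t [-0.0531 -0.0525  0.0683  0.07  ] mid [ 0.6229 -0.1346] len 0.1231 e 0.0051
shaft 353 c [0.641  0.1517] head 1.544 dz -0.0005 t [-0.1198 -0.1169  0.075   0.078 ] mid [0.6404 0.1308] len 0.1978 e 0.0101
shaft 158 c [0.6412 0.1518] head 1.5402 dz 0.0017 t [-0.1132 -0.0678  0.0705  0.0734] mid [0.6406 0.1319] len 0.1866 e 0.0106
shaft 511 c [0.6409 0.1517] head 1.5442 dz 0.0005 t [-0.1197 -0.1161  0.0747  0.0777] mid [0.6403 0.1307] len 0.1974 e 0.0103
handle 130 c [0.6375 0.0778] head 1.5279 dz -0.0019 t [-0.0415 -0.0392  0.1539  0.1545] mid [0.6399 0.1343] len 0.196 e 0.0122
handle 310 c [0.6812 0.09  ] head 0.6408 dz 0.0209 t [-0.0848 -0.081   0.0979  0.1082] mid [0.6906 0.097 ] len 0.193 e 0.0231
handle 440 c [0.6715 0.084 ] head 0.6548 dz 0.0237 t [-0.0729 -0.069   0.1053  0.1194] mid [0.69   0.0981] len 0.1923 e 0.0265
stand px [226. 166.] [329. 235.] [ 0.29987242 -0.07478228  0.00600718] [0.65660781 0.22899908 0.07976174] ((0.4785383343696594, 0.06957906484603882), (0.28632527589797974, 0.3557018041610718), 68.1367416381836)
stand px [212. 171.] [295. 241.] [ 0.42285675 -0.07682634  0.00611068] [0.656304   0.2067588  0.07825117] ((0.5409306287765503, 0.06305227428674698), (0.28413125872612, 0.22821904718875885), 87.99700164794922)
```

```bash
python3 - <<'E'
from meas import *
cs=[pickle.load(open(f"pics/{n}0.pkl","rb")) for n in("scene","side")]
allp=[]
for n,c in zip("ab",cs):
    P,m=cloud(c);k=m&(P[...,0]>.36)&(P[...,0]<.57)&(P[...,1]>-.13)&(P[...,1]<.25)&(P[...,2]>.006)&(P[...,2]<.09)
    nl,lab,st,ce=cv2.connectedComponentsWithStats(k.astype(np.uint8));i=1+np.argmax(st[1:,4]);p=P[lab==i];allp.append(p)
    print(st[i],p.min(0),p.max(0));r_=cv2.minAreaRect(p[:,:2].astype(np.float32));print(r_)
p=np.vstack(allp);rc=cv2.minAreaRect(p[:,:2].astype(np.float32));print(rc)
# board edges: lines on points z .008-.016
q=p[(p[:,2]>.008)&(p[:,2]<.016)];print(cv2.minAreaRect(q[:,:2].astype(np.float32)))
# raster top-down height map
S=1.0/0.0015;x0,y0=.36,-.13
H=np.zeros((190,260)) # rows x? 
H=np.zeros((int(.21*S)+1,int(.38*S)+1))
for a in p:
    i,j=int((a[0]-x0)*S),int((a[1]-y0)*S);H[i,j]=max(H[i,j],a[2])
im=cv2.applyColorMap((np.clip(H/.08,0,1)*255).astype(np.uint8),cv2.COLORMAP_JET)
cv2.imwrite("pics/hm.png",cv2.resize(im,None,fx=3,fy=3,interpolation=0))
E
```

```text
[ 249  166   65   66 1762] [ 0.42477999 -0.07478228  0.00601916] [0.51423266 0.21606655 0.07976174]
((0.46844029426574707, 0.07082156091928482), (0.289693683385849, 0.0828745886683464), 88.18732452392578)
[ 212  171   32   71 1870] [ 0.42285675 -0.07682634  0.00611068] [0.5112389  0.2067588  0.07825117]
((0.4668014943599701, 0.06564480811357498), (0.28413125872612, 0.07987011224031448), 87.99700164794922)
((0.46858683228492737, 0.06956572830677032), (0.2920931279659271, 0.08316462486982346), 87.99700164794922)
((0.4685923457145691, 0.06972217559814453), (0.2917800545692444, 0.08316462486982346), 87.99700164794922)
```

View pics/hm.png

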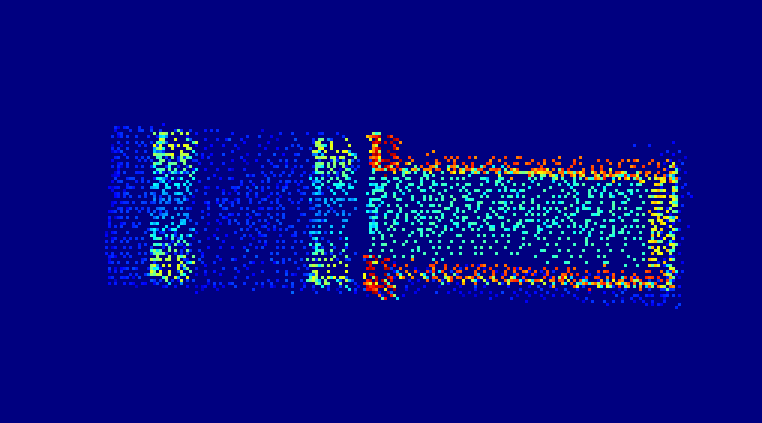

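The height map shows the stand as described: saddles at columns ~165 and ~330, cheeks at ~378, trough to ~675. Its heading is about 88°. Next come bystander positions and a check of the wrist camera's offset.

```bash
cat >> h.py <<'E'
def fcloud(c):
    d=c["depth"];K=c["K"];v,u=np.mgrid[:d.shape[0],:d.shape[1]]
    x=(u-K[0,2])/K[0,0];y=(v-K[1,2])/K[1,1];th=np.hypot(x,y);k=np.where(th>1e-6,np.tan(np.minimum(th,1.4))/np.maximum(th,1e-6),1)
    P=np.stack([x*k*d,-y*k*d,-d],-1)
    return R.from_quat(c["orientation"]).apply(P.reshape(-1,3)).reshape(P.shape)+c["position"], (d>0)&(th<1.1)
def down(head):
    # tool z down; jaw axis (tool y) perpendicular to horizontal direction at angle head; tool x along head
    x=np.array([np.cos(head),np.sin(head),0]);z=np.array([0,0,-1.]);y=np.cross(z,x)
    return R.from_matrix(np.stack([x,y,z],1)).as_quat()
E
python3 - <<'E'
from meas import *
from station import r
s=r.get_state();T=R.from_quat(s["ee_rot"]);print(T.as_matrix().round(3))
w=pickle.load(open("pics/wrist0.pkl","rb"));print("cam in tool",T.inv().apply(w["position"]-s["eef_pos"]))
cs=[pickle.load(open(f"pics/{n}0.pkl","rb")) for n in("scene","side")]
P,m=cloud(cs[0])
k=m&(P[...,2]>.015)&(P[...,2]<.17)&(P[...,0]>.2)&(P[...,0]<.85)&(P[...,1]>-.45)&(P[...,1]<.5)
nl,lab,st,ce=cv2.connectedComponentsWithStats(k.astype(np.uint8))
for i in range(1,nl):
    if st[i,4]>40: 
        p=P[lab==i];print(ce[i].round(),st[i,4],p[:,:2].min(0).round(3),p[:,:2].max(0).round(3),p[:,2].max().round(3))
for h in(1.308,1.308-np.pi):
    q=r.solve_ik([.6228,-.1345,.15],down(h));print(h,q)
for h in(1.536,1.536-np.pi):
    for p in([.465,-.003,.1],[.457,-.24,.06],[.462,-.09,.036],[.638,.063,.013]):
        print(h,p,r.solve_ik(p,down(h)))
E
```

```text
[[-0.924  0.382 -0.   ]
 [ 0.382  0.924 -0.001]
 [-0.    -0.001 -1.   ]]
cam in tool [ 7.71590105e-02  1.19998533e-04 -1.41716526e-01]
[277. 136.] 297 [ 0.201 -0.216] [ 0.396 -0.134] 0.04
[173. 135.] 325 [ 0.605 -0.427] [ 0.666 -0.358] 0.084
[188. 251.] 1532 [ 0.829 -0.428] [0.85  0.433] 0.066
[210. 177.] 446 [ 0.584 -0.201] [ 0.663 -0.068] 0.06
[262. 175.] 133 [ 0.425 -0.063] [ 0.502 -0.031] 0.049
[172. 189.] 495 [ 0.726 -0.209] [ 0.798 -0.115] 0.089
[289. 203.] 1082 [ 0.428 -0.001] [0.51  0.209] 0.08
[344. 205.] 47 [0.292 0.217] [0.336 0.234] 0.035
[248. 231.] 569 [0.618 0.031] [0.665 0.233] 0.052
[195. 227.] 242 [ 0.74  -0.011] [0.803 0.055] 0.051
[219. 255.] 765 [0.74  0.125] [0.804 0.214] 0.104
[386. 253.] 727 [0.311 0.404] [0.412 0.499] 0.094
[326. 273.] 892 [0.47  0.326] [0.593 0.439] 0.12
[258. 277.] 654 [0.7   0.283] [0.752 0.335] 0.15
1.308 [-0.22125709  0.69936881  0.53618262  1.65852776 -0.4317179   0.90419523
  0.22025433]
-1.833592653589793 [-0.52228941  1.02991771  1.22034367  1.67343952 -1.03135207  1.21799921
 -2.44980195]
1.536 [0.465, -0.003, 0.1] [-0.38460042  0.5
[... 221 characters left out ...]
2  0.62825861  0.16898712  2.13967984 -0.26137691  0.39252452
  0.28321732]
1.536 [0.638, 0.063, 0.013] [-0.39026779  0.85758452  0.30942019  1.69423919 -0.38977658  0.65108333
  0.0969446 ]
-1.605592653589793 [0.465, -0.003, 0.1] [-0.89131297  0.93723328  1.22074382  2.15539809 -1.14739019  0.97977887
 -2.15878391]
-1.605592653589793 [0.457, -0.24, 0.06] [-0.28242075  0.92821616  1.00566483  2.04244245 -1.10595803  0.85768823
 -1.78490008]
-1.605592653589793 [0.462, -0.09, 0.036] [-0.60101996  0.95268105  1.00299285  2.16391317 -1.24053131  0.81298834
 -1.93179253]
-1.605592653589793 [0.638, 0.063, 0.013] [ 0.51783776  1.23117622 -1.28380837  1.64200563  1.23729334  1.27665119
  2.08202481]
```

```bash
python3 - <<'E'
from meas import *
from station import r
r.move_pose([.55,-.08,.26],down(1.45))
c=r.camera("wrist");pickle.dump(c,open("pics/w1.pkl","wb"));cv2.imwrite("pics/w1.png",c["img"])
print(r.get_state()["clock"],r.get_state()["eef_pos"])
P,m=fcloud(c)
print("counter",P[20:60:20,200:300:50].reshape(-1,3).round(3))
E
```

```text
2.775 [ 0.55015148 -0.07918742  0.25988835]
counter [[ 0.501  0.113  0.011]
 [ 0.566  0.106 -0.002]
 [ 0.498  0.085  0.012]
 [ 0.563  0.078 -0.002]]
```

View pics/w1.png

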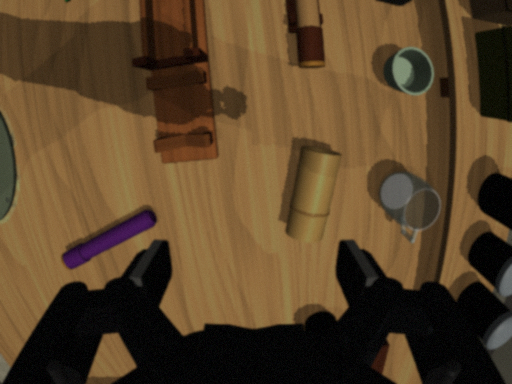

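The wrist view shows the tube (315,193), the stand's entry end (180,80), the rod handle (308,40) and the cup and pitcher to the right, all clear of each other. I'll refit from this view.

```bash
python3 - <<'E'
from meas import *
c=pickle.load(open("pics/w1.pkl","rb"));P,m=fcloud(c);X,Y,Z=P[...,0],P[...,1],P[...,2]
p=P[m&(np.hypot(X-.6228,Y+.1345)<.085)&(Z>.012)&(Z<.1)]
cc,d,a,dz,t,e=cyl(p,.027,.027,1.308);print("tube",len(p),cc,a,dz,t,"mid",cc+d*(t[0]+t[3])/2,e)
p=P[m&(abs(X-.638)<.035)&(Y>.0)&(Y<.10)&(Z>.03)&(Z<.08)]
cc,d,a,dz,t,e=cyl(p,.032,.017,1.54);print("rod",len(p),cc,a,dz,t,"end",cc+d*t[0],e)
p=P[m&(X>.40)&(X<.53)&(Y>-.12)&(Y<.12)&(Z>.007)&(Z<.09)]
print("stand all",cv2.minAreaRect(p[:,:2].astype(np.float32)))
b=p[(p[:,2]<.018)];
for y0 in np.arange(-.07,-.0,.01):
    q=b[abs(b[:,1]-y0)<.005]; 
    if len(q)>5: print(round(y0,3),len(q),np.percentile(q[:,0],[1,99]).round(4),"mid",np.percentile(q[:,0],[1,99]).mean().round(4))
print("y end",np.percentile(p[:,1],[.2,1]))
for lo,hi in((-.06,-.02),(.015,.05),(.05,.07)):
    q=p[(p[:,1]>lo)&(p[:,1]<hi)&(p[:,2]>.036)];print(lo,len(q),q[:,:].min(0).round(4),q.max(0).round(4))
E
```

```text
tube 3604 [ 0.6227659  -0.13089906] 1.3104989431238165 -0.0007793794082758083 [-0.06352643 -0.06110699  0.05530672  0.05613257] mid [ 0.62181442 -0.13447145] 0.0010490816561355806
rod 1422 [0.63580718 0.06255295] 1.491125965062498 -0.0019656768302165413 [-0.03250659 -0.03170047  0.03564885  0.03723929] end [0.63322011 0.03014947] 0.0016551750650583156
stand all ((0.4643336832523346, 0.023570366203784943), (0.195554718375206, 0.08095023036003113), 87.9786376953125)
-0.07 351 [0.4227 0.5003] mid 0.4615
-0.06 385 [0.4229 0.5003] mid 0.4616
-0.05 53 [0.4451 0.5017] mid 0.4734
-0.04 140 [0.4253 0.5023] mid 0.4638
-0.03 425 [0.4241 0.5019] mid 0.463
-0.02 429 [0.4241 0.5021] mid 0.4631
-0.01 427 [0.4249 0.5024] mid 0.4636
0.0 427 [0.4252 0.5023] mid 0.4638
y end [-0.07391422 -0.0713581 ]
-0.06 350 [ 0.4245 -0.0534  0.036 ] [ 0.4989 -0.0351  0.0492]
0.015 354 [0.4278 0.0259 0.0361] [0.5011 0.0447 0.0487]
0.05 566 [0.4257 0.0537 0.0361] [0.5061 0.0698 0.0764]
```

```bash
python3 - <<'E'
from meas import *
from station import r
q=down(1.310)
r.move_pose([.622,-.1345,.10],q)
r.move_straight([.622,-.1345,.006],q,feed=.12)
r.command_gripper(.04,60)
s=r.get_state();print(s["clock"],s["finger_gap"],s["eef_pos"],s["wrist_force"])
r.move_straight([.622,-.1345,.12],q,feed=.2)
s=r.get_state();print(s["clock"],s["finger_gap"],s["wrist_force"])
for n in("wrist","side"):
    c=r.camera(n);pickle.dump(c,open(f"pics/{n}2.pkl","wb"));cv2.imwrite(f"pics/{n}2.png",c["img"])
E
```

```text
4.8667 0.05338359552374365 [ 0.62247949 -0.13451115  0.00682555] [-1.08387271  0.6601282   7.2396033 ]
5.5833 0.053186073770561774 [ 0.41432187 -0.72322486 -3.23620471]
```

View pics/wrist2.png

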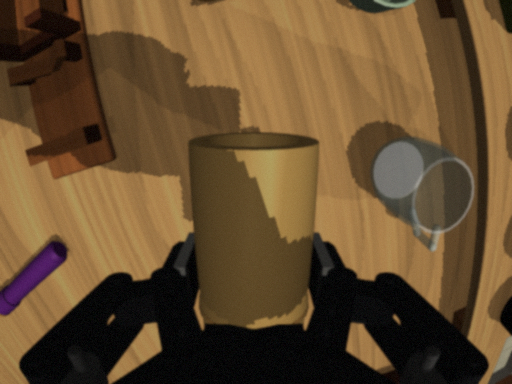

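View pics/side2.png

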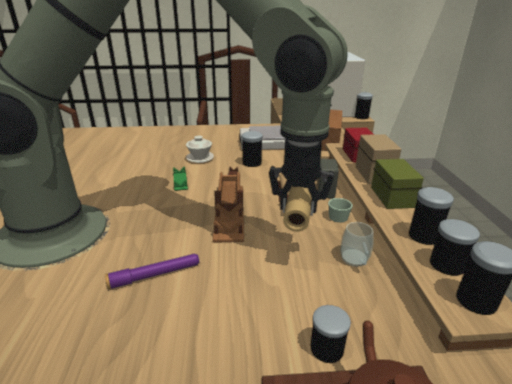

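The tube is held square across its middle (wrist image 255,230). Now I place it.

```bash
cat >> h.py <<'E'
HS=np.deg2rad(88.0);DS=np.array([np.cos(HS),np.sin(HS)]);OS=np.array([.466,.0555]);QS=down(HS)
def S(y,z): 
    p=OS+DS*y; return [p[0],p[1],z]
E
python3 - <<'E'
from meas import *
from station import r
r.move_pose(S(-.067,.12),QS)
c=r.camera("wrist");cv2.imwrite("pics/w3.png",c["img"]);pickle.dump(c,open("pics/w3.pkl","wb"))
s=r.get_state();print(s["clock"],s["eef_pos"],s["wrist_force"])
t=r.move_straight(S(-.067,.045),QS,feed=.15)
t=r.move_straight(S(-.067,.034),QS,feed=.03,threshold=6)
s=r.get_state();print(t,s["clock"],s["eef_pos"],s["wrist_force"])
t=r.move_straight(S(-.050,s["eef_pos"][2]),QS,feed=.03,threshold=7)
s=r.get_state();print(t,s["clock"],s["eef_pos"],s["wrist_force"],"y",(s["eef_pos"][:2]-OS)@DS)
c=r.camera("scene");cv2.imwrite("pics/s3.png",cv2.resize(c["img"][120:270,200:400],None,fx=4,fy=4))
E
```

```text
6.55 [ 0.46426243 -0.01178354  0.11989877] [ 0.29363053  0.28824523 -2.41757104]
True 7.5833 [ 0.46446923 -0.01122709  0.03483547] [ 2.76872981  0.63941467 -0.08899119]
True 7.9583 [ 0.46473093 -0.00401742  0.03481739] [ 0.91746946 -2.13407264  2.75428518] y -0.059525453548512006
```

View pics/s3.png

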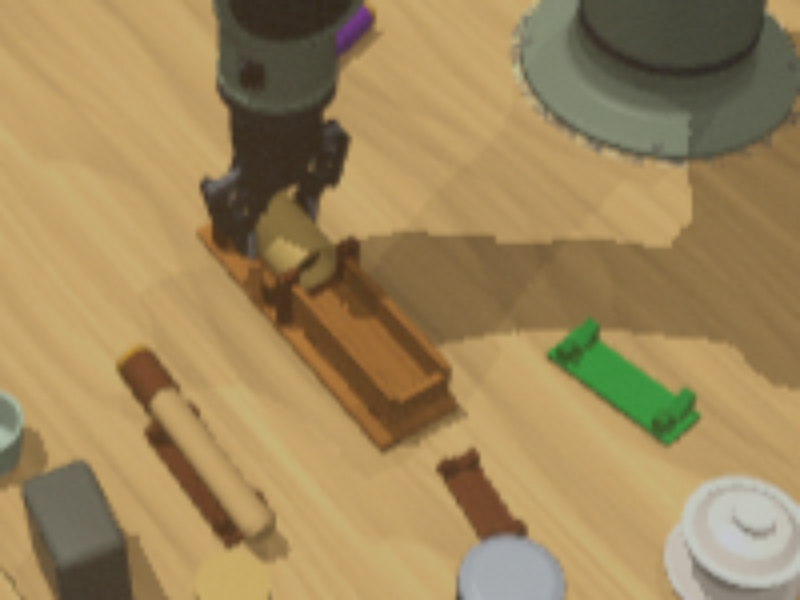

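View pics/w3.png

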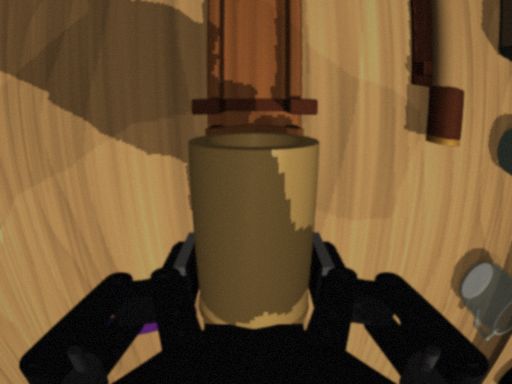

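Tube is in the vees against the cheeks. One firmer nudge to confirm the stop, then release and look.

```bash
python3 - <<'E'
from meas import *
from station import r
s=r.get_state()
t=r.move_straight(S(-.048,s["eef_pos"][2]),QS,feed=.03,threshold=14)
s=r.get_state();print(t,s["clock"],s["eef_pos"],s["wrist_force"],"y",(s["eef_pos"][:2]-OS)@DS)
r.command_gripper(.075)
s=r.get_state();print(s["wrist_force"])
y=(s["eef_pos"][:2]-OS)@DS
r.move_straight([s["eef_pos"][0],s["eef_pos"][1],.15],feed=.25)
# over rod handle, look
r.move_pose([.637,.02,.20],down(1.54))
c=r.camera("wrist");cv2.imwrite("pics/w4.png",c["img"]);pickle.dump(c,open("pics/w4.pkl","wb"))
c=r.camera("side");cv2.imwrite("pics/sd4.png",cv2.resize(c["img"][120:280,160:400],None,fx=3.3,fy=3.3,interpolation=cv2.INTER_CUBIC))
c2=r.camera("scene");pickle.dump(c2,open("pics/sc4.pkl","wb"))
print(r.get_state()["clock"],r.get_state()["eef_pos"])
E
```

```text
True 8.2167 [ 0.46474948 -0.00406498  0.03480908] [-0.72475281 -1.33406305  6.50825294] y -0.05957233636894094
[-0.52181257  0.87880009  0.27460708]
10.075 [0.63602106 0.01976872 0.19951933]
```

View pics/w4.png

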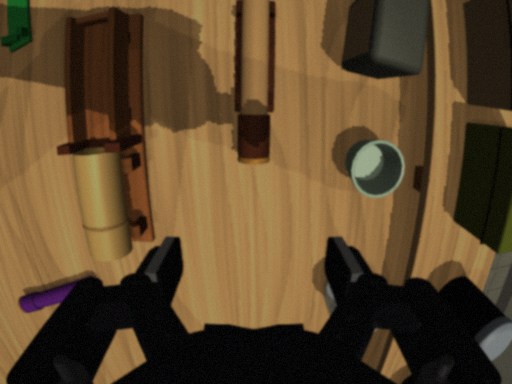

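View pics/sd4.png

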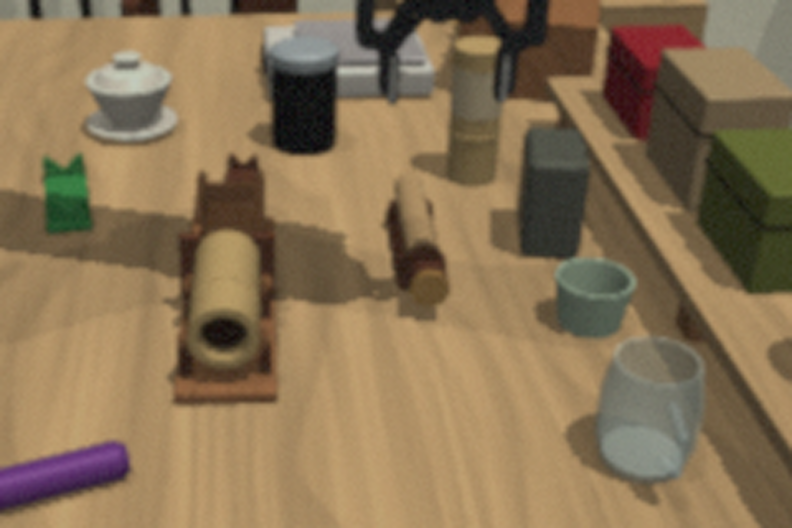

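The tube lies in the vees with its end at the cheeks (wrist 97,150), bore visible from the side (crop 222,335). I measure the seated tube and the rod from this view.

```bash
python3 - <<'E'
from meas import *
c=pickle.load(open("pics/w4.pkl","rb"));P,m=fcloud(c);X,Y,Z=P[...,0],P[...,1],P[...,2]
hsv=cv2.cvtColor(c["img"],cv2.COLOR_BGR2HSV)
for nm,lo,hi,rr in(("handle",.025,.078,.017),("shaft",.088,.2,.014),("all",.02,.2,.0155)):
    p=P[m&(abs(X-.638)<.03)&(Y>lo)&(Y<hi)&(Z>.036)&(Z<.08)]
    cc,d,a,dz,t,e=cyl(p,.032,rr,1.54);print(nm,len(p),cc,a,dz,t,"end",cc+d*t[0],cc+d*t[-1],e,"max z",np.percentile(p[:,2],98))
for nm,c in(("wr",c),("sc",pickle.load(open("pics/sc4.pkl","rb")))):
    P,m=fcloud(c) if nm=="wr" else cloud(c);X,Y,Z=P[...,0],P[...,1],P[...,2]
    p=P[m&(abs(X-.464)<.03)&(Y>-.08)&(Y<.04)&(Z>.057)&(Z<.1)]
    cc,d,a,dz,t,e=cyl(p,.055,.027,1.54);t=np.r_[t];print(nm,len(p),cc,a,dz,"ends y",(cc-OS+d*t[0])@DS,(cc-OS+d*t[-1])@DS,"lat",(cc-OS)@[DS[1],-DS[0]],e)
E
```

```text
handle 1464 [0.63521006 0.05451201] 1.5240682978207076 -0.0010191871099636445 [-0.0238386  -0.02294701  0.02248124  0.02355055] end [0.63409653 0.03069943] [0.63631013 0.07803685] 0.0006091217344985012 max z 0.04887323691588294
shaft 2770 [0.63909022 0.14253535] 1.5233222217548266 -0.0009000821823331671 [-0.05389933 -0.05265825  0.05433779  0.0559471 ] end [0.63653236 0.08869676] [0.64174526 0.19841942] 0.0006572759867879839 max z 0.046134499388257165
all 4524 [0.63766007 0.11021319] 1.5255547796410973 -0.001636659805857636 [-0.07902914 -0.07677306  0.08498888  0.08803169] end [0.63408589 0.03126491] [0.6416414 0.1981548] 0.0015139230136866262 max z 0.04842351356410077
wr 3827 [ 0.46304056 -0.00923741] 1.5362787611269588 -0.0005068633142831417 ends y -0.11937371018174615 -0.015570362047727783 lat -0.0006983343743345654 0.0007194931931150888
sc 355 [ 0.46411113 -0.01087015] 1.536114963597328 -0.0010047575262008138 ends y -0.11960761942060927 -0.016042689586338057 lat 0.00042856677579618886 0.0021863755591352858
```

Seated tube: rear end at y = -119.5 mm, lateral error under 1 mm, so it bears on the stop. Rod heading is 1.524 with its origin near (0.639, 0.130). Next I grip its handle.

```bash
python3 - <<'E'
from meas import *
from station import r
a=1.524;q=down(a);g=np.array([.639,.130])-.072*np.array([np.cos(a),np.sin(a)])+[-.0005,0];print(g)
r.move_pose([*g,.10],q)
r.move_straight([*g,.012],q,feed=.13)
r.command_gripper(.02,100)
s=r.get_state();print(s["clock"],s["finger_gap"],s["eef_pos"],s["wrist_force"])
pickle.dump((g,a,s["eef_pos"]),open("grip.pkl","wb"))
r.move_straight([*g,.15],q,feed=.2)
c=r.camera("wrist");cv2.imwrite("pics/w5.png",c["img"]);pickle.dump(c,open("pics/w5.pkl","wb"))
c=r.camera("side");cv2.imwrite("pics/sd5.png",cv2.resize(c["img"][80:240,160:400],None,fx=3.3,fy=3.3,interpolation=cv2.INTER_CUBIC))
s=r.get_state();print(s["clock"],s["finger_gap"],s["eef_pos"],s["wrist_force"],s["ft_torque"])
# rod axis in tool frame from wrist depth
c=pickle.load(open("pics/w5.pkl","rb"));P,m=fcloud(c);T=R.from_quat(s["ee_rot"]).inv()
Q=T.apply((P-s["eef_pos"]).reshape(-1,3)).reshape(P.shape)
k=m&(Q[...,0]>.05)&(Q[...,0]<.2)&(abs(Q[...,1])<.03)&(Q[...,2]<.03)&(Q[...,2]>-.08)
p=Q[k]
for lo in np.arange(.03,.18,.02):
    w=p[abs(p[:,0]-lo)<.01]
    if len(w)>20: print(lo.round(2),len(w),"y",np.percentile(w[:,1],[2,98]).round(4),"top z",np.percentile(w[:,2],3).round(4))
print("tip x",np.percentile(p[:,0],99.8))
E
```

```text
[0.63513189 0.05807882]
11.875 0.031531784923212056 [0.63608739 0.0580683  0.01272291] [ 2.70968209 -0.78417353  5.66766631]
12.8167 0.031673584810716575 [0.63436993 0.05806105 0.14850955] [ 0.34642973  0.1213284  -2.81339294] [-0.09232862 -0.02983352  0.04521669]
0.05 1679 y [-0.0136  0.0121] top z -0.0327
0.07 3530 y [-0.0134  0.0122] top z -0.0326
0.09 3525 y [-0.0132  0.0125] top z -0.0327
0.11 2644 y [-0.0133  0.0127] top z -0.0326
tip x 0.11686989445611382
```

View pics/w5.png

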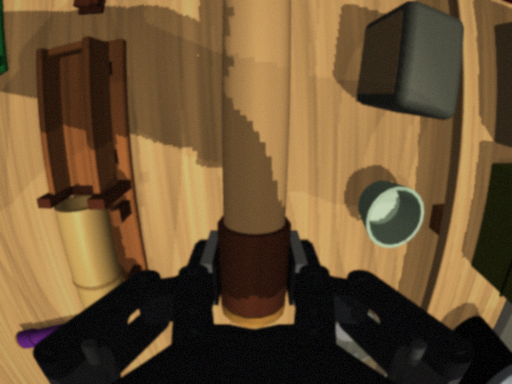

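View pics/sd5.png

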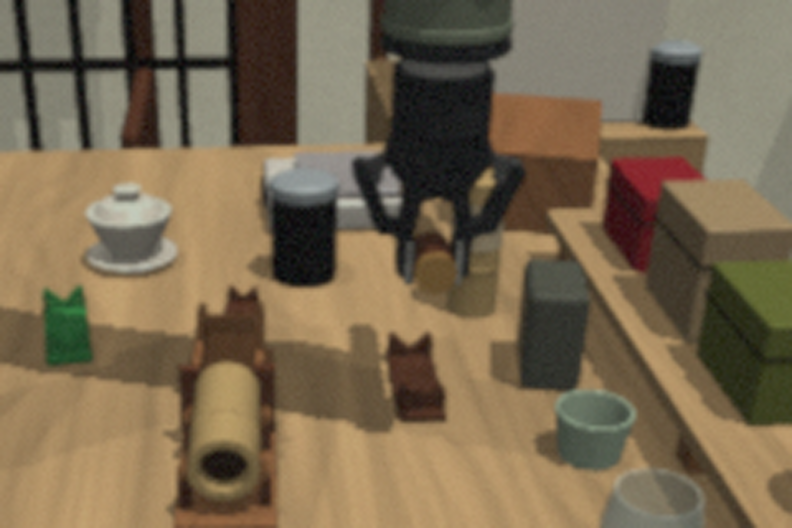

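The rod is held level (constant top height along the shaft), axis 19 mm behind the TCP, centred. Transfer it to the push axis.

```bash
python3 - <<'E'
from meas import *
from station import r
r.move_pose(S(-.330,.15),QS)
r.move_straight(S(-.330,.036),QS,feed=.15)
s=r.get_state();print(s["clock"],s["eef_pos"],s["wrist_force"],"lat",(s["eef_pos"][:2]-OS)@[DS[1],-DS[0]])
t=r.move_straight(S(-.286,.036),QS,feed=.08,threshold=6)
s=r.get_state();print(t,s["clock"],s["eef_pos"],s["wrist_force"],"y",(s["eef_pos"][:2]-OS)@DS)
c=r.camera("wrist");cv2.imwrite("pics/w6.png",c["img"])
c=r.camera("scene");cv2.imwrite("pics/s6.png",cv2.resize(c["img"][100:250,180:380],None,fx=4,fy=4))
E
```

```text
15.1333 [ 0.45490489 -0.27449237  0.03663629] [ 0.21723811  0.22564465 -1.67935183] lat 0.00042821792674584754
False 15.8333 [ 0.45612377 -0.23048968  0.03608242] [-0.57352164 -0.35467208 -1.42126573] y -0.28616013597814216
```

View pics/w6.png

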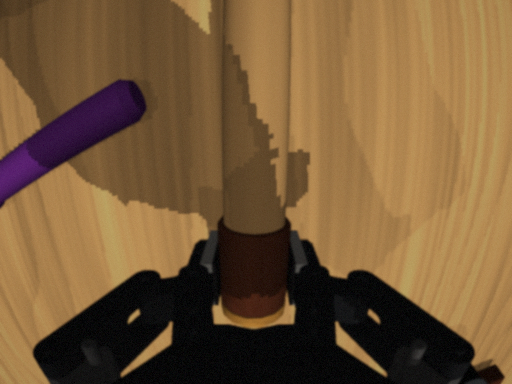

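View pics/s6.png

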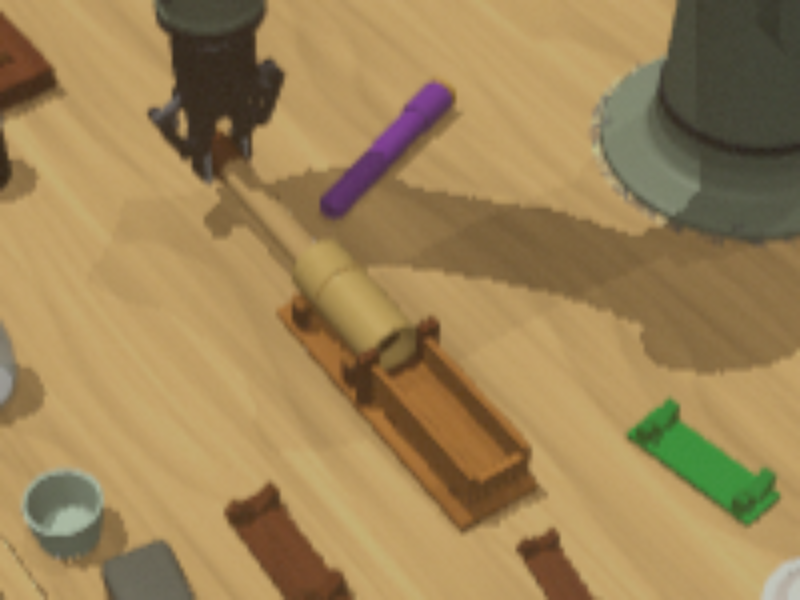

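The tip is inside the tube mouth without contact. Now the push.

```bash
python3 - <<'E'
from meas import *
from station import r
for y in(-.26,-.21,-.172,-.150):
    t=r.move_straight(S(y,.036),QS,feed=.06,threshold=35)
    s=r.get_state();print(t,s["clock"],s["wrist_force"].round(1),"y",((s["eef_pos"][:2]-OS)@DS).round(4),s["finger_gap"])
    if t: break
c=r.camera("scene");pickle.dump(c,open("pics/sc7.pkl","wb"));cv2.imwrite("pics/s7.png",cv2.resize(c["img"][100:250,180:380],None,fx=4,fy=4))
c=r.camera("wrist");pickle.dump(c,open("pics/w7.pkl","wb"));cv2.imwrite("pics/w7.png",c["img"])
E
```

```text
False 16.5167 [ 0.8 -2.6 -2.5] y -0.2599 0.031611686171629384
False 17.5 [ 0.3 -0.3 -2.2] y -0.2099 0.03147344738860508
False 18.2833 [ 0.2  0.1 -2.2] y -0.1721 0.03135767845258442
False 18.8 [ 1.   0.1 -1. ] y -0.1497 0.031496693321420396
```

View pics/s7.png

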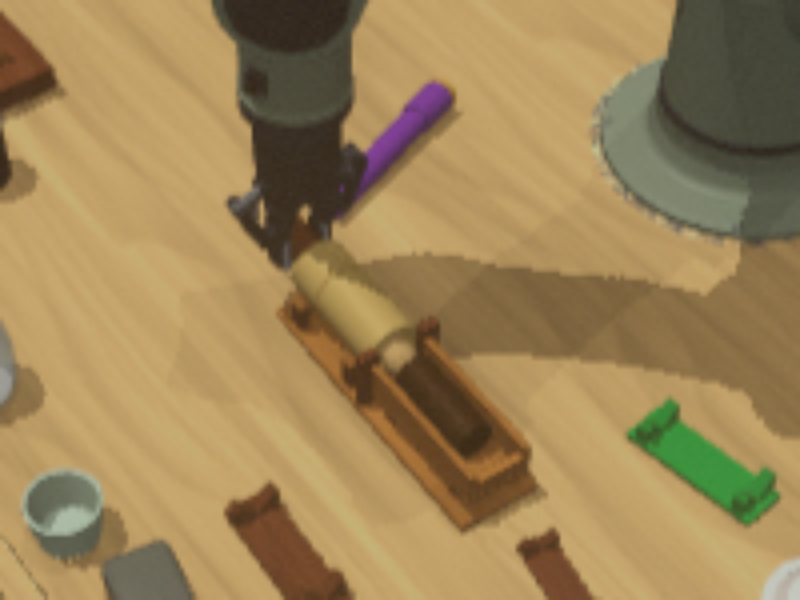

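View pics/w7.png

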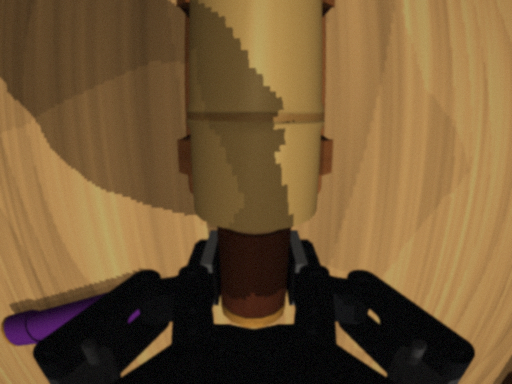

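The log lies wholly in the trough, dark at crop (440,405), and the pale rod tip shows just past the stop at (398,352). The rod has not slipped in the jaws. I check the log's extent, then withdraw.

```bash
python3 - <<'E'
from meas import *
from station import r
c=pickle.load(open("pics/sc7.pkl","rb"));P,m=cloud(c);hsv=c["img"].max(-1)
rel=P[...,:2]-OS;y=rel@DS;x=rel@np.array([DS[1],-DS[0]])
k=m&(abs(x)<.02)&(y>-.03)&(y<.15)&(hsv<75)&(P[...,2]>.05)
print("log y",np.percentile(y[k],[1,5,95,99]),"z",P[...,2][k].max(),k.sum())
g,a,e=pickle.load(open("grip.pkl","rb"))
r.move_straight(S(-.315,.036),QS,feed=.15)
s=r.get_state();print(s["clock"],s["wrist_force"].round(1))
r.move_straight(S(-.330,.15),QS,feed=.2)
q=down(a)
r.move_pose([.6362,.058,.12],q)
s=r.get_state();T=R.from_quat(s["ee_rot"])
c=r.camera("wrist");pickle.dump(c,open("pics/w8.pkl","wb"));cv2.imwrite("pics/w8.png",c["img"])
c=r.camera("side");cv2.imwrite("pics/sd8.png",cv2.resize(c["img"][100:260,160:400],None,fx=3.3,fy=3.3,interpolation=cv2.INTER_CUBIC))
c=r.camera("scene");cv2.imwrite("pics/s8.png",cv2.resize(c["img"][140:290,200:400],None,fx=4,fy=4))
print(s["clock"],s["eef_pos"],s["wrist_force"])
P,m=fcloud(pickle.load(open("pics/w8.pkl","rb")))
Q=T.inv().apply((P-s["eef_pos"]).reshape(-1,3)).reshape(P.shape)
p=Q[m&(Q[...,0]>.04)&(Q[...,0]<.2)&(abs(Q[...,1])<.03)&(Q[...,2]<.03)&(Q[...,2]>-.08)]
for lo in(.05,.07,.09,.11):
    w=p[abs(p[:,0]-lo)<.01];print(lo,np.percentile(w[:,1],[2,98]).round(4),np.percentile(w[:,2],3).round(4))
E
```

```text
log y [0.02929722 0.03321216 0.11657518 0.11756986] z 0.0724000290390805 129
20.15 [-0.4 -0.2 -2.8]
22.2917 [0.6360398  0.05604638 0.12012723] [ 0.09989135 -0.86853559 -1.51662267]
0.05 [-0.0137  0.0121] -0.0324
0.07 [-0.0133  0.0122] -0.0323
0.09 [-0.0132  0.0124] -0.0324
0.11 [-0.0132  0.0128] -0.0324
```

View pics/s8.png

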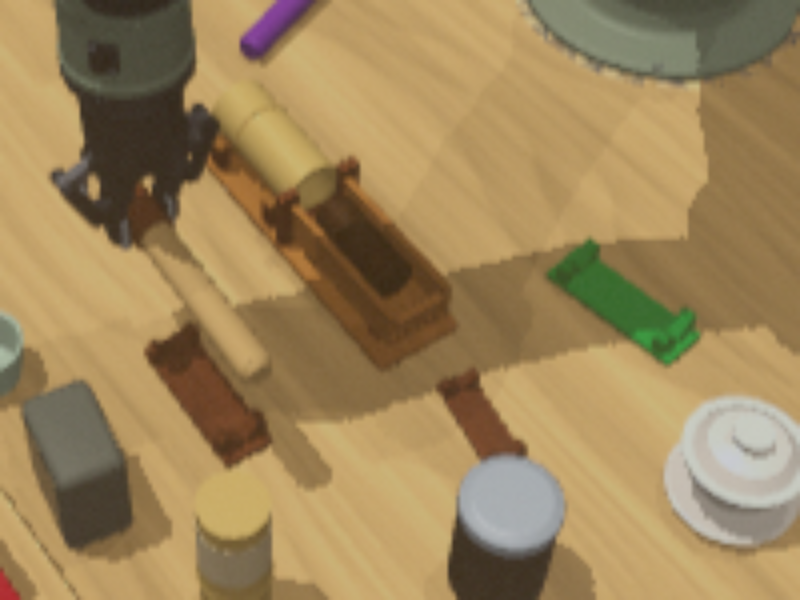

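View pics/sd8.png

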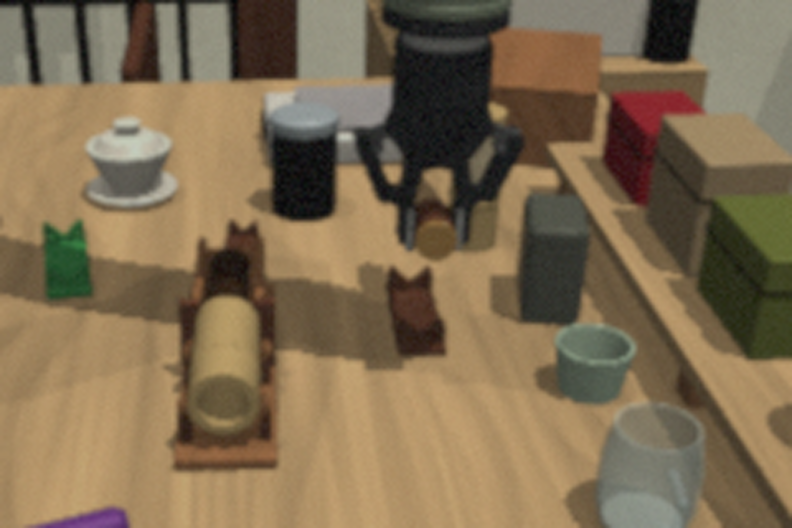

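The log spans y = 29–117 mm in the trough, the tube is empty and still seated, and the rod hangs over its rest. Lower it.

```bash
python3 - <<'E'
from meas import *
from station import r
q=down(1.524)
r.move_straight([.6362,.058,.03],q,feed=.12)
s=r.get_state();print(s["eef_pos"],s["wrist_force"])
t=r.move_straight([.6362,.058,.0115],q,feed=.02,threshold=5)
s=r.get_state();print(t,s["clock"],s["eef_pos"],s["wrist_force"])
r.command_gripper(.06,40)
s=r.get_state();print(s["finger_gap"],s["eef_pos"])
r.move_straight([s["eef_pos"][0],s["eef_pos"][1],.12],q,feed=.12)
r.move_pose([.60,-.02,.24],q)
c=r.camera("wrist");pickle.dump(c,open("pics/w9.pkl","wb"));cv2.imwrite("pics/w9.png",c["img"])
P,m=fcloud(c);X,Y,Z=P[...,0],P[...,1],P[...,2]
c=r.camera("side");pickle.dump(c,open("pics/sd9.pkl","wb"));cv2.imwrite("pics/sd9.png",cv2.resize(c["img"][120:280,160:400],None,fx=3.3,fy=3.3,interpolation=cv2.INTER_CUBIC))
c=r.camera("scene");pickle.dump(c,open("pics/sc9.pkl","wb"));cv2.imwrite("pics/s9.png",cv2.resize(c["img"][140:290,160:360],None,fx=4,fy=4))
print(r.get_state()["clock"])
for nm,lo,hi,rr in(("handle",.025,.078,.017),("shaft",.088,.2,.014)):
    p=P[m&(abs(X-.638)<.03)&(Y>lo)&(Y<hi)&(Z>.036)&(Z<.08)]
    cc,d,a,dz,t,e=cyl(p,.032,rr,1.54);print(nm,len(p),cc,a,dz,"end",cc+d*t[0],e)
E
```

```text
[0.63664111 0.05793715 0.03066797] [ 0.92163562  0.09976996 -1.31651467]
True 24.15 [0.63635855 0.05792291 0.01258447] [0.58758231 0.52612795 5.73304008]
0.06011453516140683 [0.63561819 0.05795914 0.01208912]
26.375
handle 1136 [0.6350241  0.05469227] 1.5249379720646734 -0.0011851360783362293 end [0.63395964 0.03149663] 0.0007194264383282418
shaft 1607 [0.63851754 0.13007229] 1.52548301278856 -0.0009542697429129497 end [0.63662945 0.08843332] 0.0006853632019852688
```

View pics/w9.png

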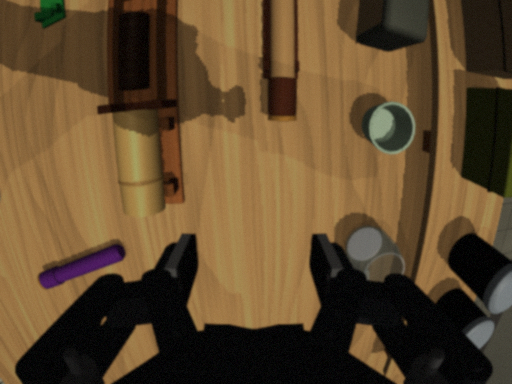

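View pics/sd9.png

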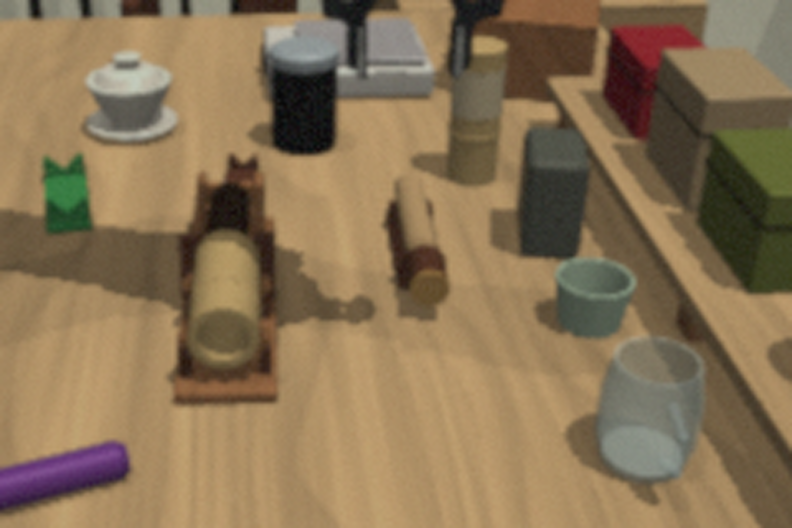

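View pics/s9.png

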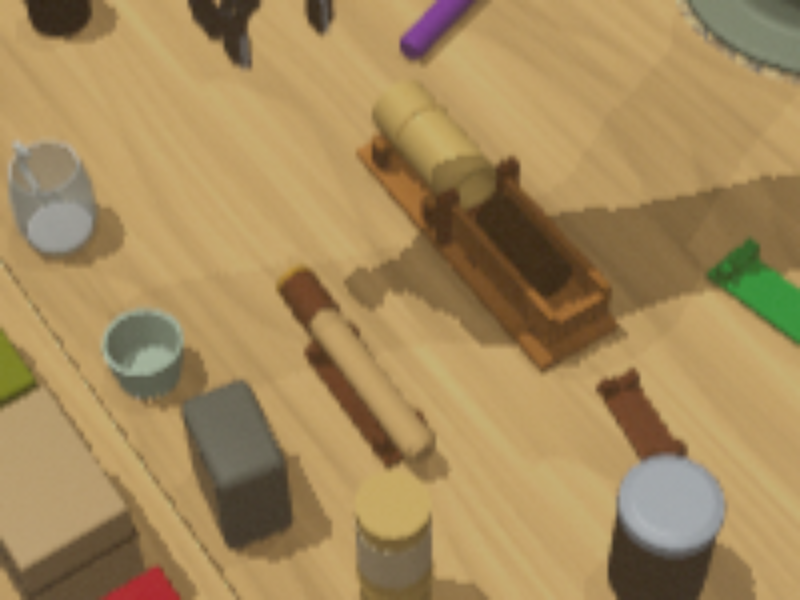

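The rod is back on its rest within 1 mm of its original pose, the log is in the trough, and nothing else has moved. I check that the tube is still at the stop, then hand in.

```bash
python3 - <<'E'
from meas import *
from station import r
for nm,f in(("w9",fcloud),("sc9",cloud)):
    P,m=f(pickle.load(open(f"pics/{nm}.pkl","rb")));X,Y,Z=P[...,0],P[...,1],P[...,2]
    p=P[m&(abs(X-.464)<.03)&(Y>-.08)&(Y<.04)&(Z>.057)&(Z<.1)]
    cc,d,a,dz,t,e=cyl(p,.055,.027,1.54);print(nm,a,dz,"ends y",(cc-OS+d*t[0])@DS,e)
    im=pickle.load(open(f"pics/{nm}.pkl","rb"))["img"].max(-1);rel=P[...,:2]-OS;y=rel@DS;x=rel@np.array([DS[1],-DS[0]])
    k=m&(abs(x)<.018)&(y>.012)&(y<.14)&(Z>.06)&(Z<.08)&(im<90);print("log",np.percentile(y[k],[1,99]),k.sum())
print(r.close_job())
E
```

```text
w9 1.5363392672414624 -0.000585381432098242 ends y -0.11936728000140137 0.0007216831779792166
log [0.02568239 0.113122  ] 1910
sc9 1.5360070251529154 -0.001094289201310581 ends y -0.11978758554882685 0.0021176994745444344
log [0.02697656 0.11699087] 210
the job is handed in; nothing more can be done
None
```

I finished the job and handed it in at about 26 s on the robot's clock, against the 67 s limit. No verdict was reported.

- **Tube:** I laid it in the two vees and slid it up to the stop. After the rod was drawn out, its rear end measured y = -119.4 and -119.8 mm in two views, against -120 mm when touching the stop.
- **Tea log:** The push rod drove it right through. It lies wholly in the trough, from about 26 to 115 mm past the inner face of the stop.
- **Rod:** It is back in the vees of its rest, within about 1 mm of where it started by the wrist-camera measurements.
- **Bystanders:** By eye, the last pictures show the tins and teaware unmoved.
- **Force check:** The firmer nudge against the stop cut out at its 14 N threshold, but the force along the push read only about 1 N just afterwards. I relied on the camera measurement for the tube touching the stop.
- **View disagreements:** The camera views differ by 1–4 mm, for example in where the log's front end lies. No check failed.

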